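# Close the lunch flask with the lid from the drying rack

## Robot

A 6-joint arm with a two-finger parallel gripper is mounted at the origin on the work surface; the furniture and walls round the work are solid. World frame = base frame: x ahead of the robot, y to its left, z up, the work surface at z = 0. Lengths are in m, angles in rad, forces in N, time in s.
With the tool pointing down it reaches from about 0.3 to 0.875 m from the base axis. Payload 6.4 kg.
Tool frame: the origin (TCP) lies on the centre line of the jaws, within the pads' length; the fingertips stand manip.tips_ahead ahead of it and the grasp point (between the pads) lies 6 mm ahead of it (manip.tips_ahead is the distance from the TCP to the fingertips, in m); z points along the fingers, y is the line along which they close (so a half turn about z gives the same grasp; the last joint's range is limited). The gripper opens to 85 mm and grips with 20 to 120 N. Pads are 22 mm wide; open, the fingers measure 114 mm over their backs; the gripper's body (76 mm by 85 mm) begins 54 mm behind the grasp point. The pads swing forward as they close: fully open they stand 13 mm farther back than shut.
Start: joints at [1.003, 0.181, 1.607, -0, 1.354, -0.206], TCP at [0.204, 0.538, 0.224] pointing down, gripper open.
Joint ranges: [-2.99, 2.99], [-0.89, 2.07], [0.3, 2.58], [-1.14, 4.28], [0, 2.63], [-3.12, 3.12]. Speed limits (rad/s): [2.57, 2.57, 3.01, 3.14, 3.14, 3.14].

## Interface

Orientations are given as a rotation vector (axis times angle).
In Python, from rig import manip gives the robot as it stands.
- The arm moves only by the tool servo_tool, never from a script. Its argument "moves" is a list that holds one entry, the list of rows, each a list of 7 numbers: the closure, from 0 (fully open) to 1 (shut), then the shift along the tool's x, y, z in mm, then the turn, a rotation vector about the tool's x, y, z in degrees. In form: [[[hand, tx, ty, tz, rx, ry, rz], ...]]. A call has exactly 5 rows; each row shifts and turns the commanded pose from where the row before left it, along the tool's axes as they then stand; what a row does not reach is not made up. A row lasts 1/8 s, in which the tool goes at most 62.5 mm and 10.7 degrees, less where a joint would pass 70% of its speed; a pose out of reach is approached as far as the arm can. A call with a gripper value outside its range is refused whole. The fingers move at their own pace and stop on an object; "grip_force" is the grip in N (left out, the last holds). Time passes only in rows, so rows that do not move let the fingers close, or fill a call up. It gives the time, the measured TCP pose, the force and the opening at its end, in the units of the state.
- manip.get_obs(): the state, without advancing time (a new reading comes with each control period).
- manip.camera(name): name is "scene" or "top" or "wrist"; returns a dict with "image" (384x512x3 uint8, red, green, blue), "depth" (384x512 float32, m along the optical axis (not along the pixel's ray), 0 where there is no reading), "intrinsics" (3x3 intrinsics, pixels), "R" (3x3) and "t" (3): a world point X has camera coordinates R X + t; the wrist camera has in their place "hand_eye" (4x4, takes a point from camera to tool coordinates, whose origin is the TCP and whose axes are the flange's). Camera axes: x right, y down, z forward; pixel columns grow to the right and rows downward; lengths in m; the calibration is good to about 2 mm. A picture is of the moment at which its call begins: read the wrist's pose just before it.
- manip.sign_off(): hands the job in, once; it reports no verdict.
The state is a dict: "clock": time; "q": joint angles; "qd": joint speeds; "joint_efforts": joint torques, N m; "tool_pos": TCP position; "orientation": TCP orientation; "force": force on the tool from outside, world axes, zero at the start; "wrist_torque": the same for the moment, N m; "grip_width": finger opening in m.
Only numpy, scipy, OpenCV 4.12 (cv2) and the standard library are available. Lean on these libraries where they do the work, as an engineer would, in place of code of your own. Each camera call takes 0.05 s, during which the arm holds its last target. There are 200 camera calls.

## Task

Take the lid that fits the open steel food flask out of the drying rack and lay it flat on the worktop, rim down, so that you can take hold of it round its side. Set it level on the flask's mouth, turn it backward (anticlockwise) until it climbs onto the thread starts and drops off them, then screw it forward (clockwise) fully home and let go. Leave the flask standing where it is and everything else undisturbed.

Things in the scene. Friction and masses are not known exactly. Their poses are not given: they have to be found in the camera images.
- lid_mid (a point): Centre of the flask's black plastic screw lid, a ribbed round cap 64 mm across (66 over the ribs) and 27 mm high (13.5 mm from here to each face); 70 g. The other lids are 46 and 80 mm. z runs along its axis toward the closed top: level while the lid stands on edge in the rack, up when closed. Wall 2.5 mm, roof 3 mm, open below.
- lid_lug (a point): Middle of one of the lid's three lugs inside the skirt, 3 mm above its rim and 26.6 mm from the axis on the lid's x axis; the others are 120 and 240 degrees on. Each is 4 mm thick and 11 mm long round the circumference (24 degrees). Small raised bars on the lid's top edge show where the lugs are.
- flask_lid: The 64 mm lid. In the rack it stands on edge, closed top toward the rack's +x (roughly away from the robot), its upper 29 mm above the hoops: pinch it there from above across its 27 mm thickness. Laid down, it can be gripped across its 64 mm.
- flask: Open stainless food flask, loose, upright, about 1.6 kg. 100 mm across and 100 mm high to its shoulder, then a 46 mm neck 28 mm high (56 mm over the thread; the lid has 1.5 mm play all round). Origin: centre of its underside. Three-start right-hand thread: ridges 3 mm thick, 195 degrees long, run clockwise and down from their starts, 27 mm a turn, 9 mm one above the next.
- thread_start (a point): Upper face of the blunt upper end (start) of one thread ridge, 9 mm below the mouth, on the flask's x axis; the other starts are 120 and 240 degrees on. A lug lying on a ridge rises 27 mm a turn as the lid is turned backward (anticlockwise from above); once the lug's middle is 12 degrees past the start, the lid can fall 9 mm into the channel between two ridges.
- flask_rim (a point): Centre of the flask's mouth (top edge), 128 mm above its underside; z up. Height of the lid's centre above it: +3.5 mm with the lugs on the starts, about -4.5 mm just after the drop, -10.5 mm fully home with the roof on the mouth. From the drop to home takes about 80 degrees clockwise, following the thread down; 25 degrees more take up the 2 mm vertical play.
- rack: Fixed drying rack, 236 mm along its x, 128 mm along y; origin at the centre of its underside. Shallow grey drip tray, six steel wire hoops 34 mm apart along x, their tops 49 mm above the worktop, making five slots. The three lids stand on edge in the slots at x = -68, 0 and +68 mm, in any order, axes along x, closed tops toward +x.
- small_lid_mid (a point): Centre of a 46 mm black lid, 22 mm high, in the rack; it belongs elsewhere, leave it.
- wide_lid_mid (a point): Centre of an 80 mm black lid, 26 mm high, in the rack; it belongs elsewhere, leave it.
- salt_shaker: Salt shaker standing close to the flask, 44 mm in diameter, 90 mm high, upright; origin at the centre of its underside.
- spice_jar: Spice jar with a dark cap standing beside the rack, 45 mm in diameter, 105 mm high, upright; origin at the centre of its underside.
- spoon: Spoon, 190 mm long (its x), 38 mm wide, 14 mm high, lying flat; origin at its middle, underneath.
- tea_box: Green tea carton, 63 mm along its x, 131 mm along y, 68 mm high; origin at the centre of its underside.
- mug: Mug, 92 mm wide, 127 mm over its handle, 95 mm high; origin at the centre of its underside.
- bananas: Bunch of bananas, 133 x 198 x 65 mm; origin at the centre of its underside.

How it is judged:
By the outcome, as a careful person would: the job done as asked, in the order asked, and still so for the second after the job is handed in, with the robot touching nothing.
It also fails if it takes over 64 s, if anything falls off the work surface, if the arm or the gripper's body presses on something with over 40 N, if the wrist force passes 120 N, or if a joint passes its speed limit or range.

## Working session

There is one attempt and no reset: what is moved stays moved. The work goes in short steps, Python scripts to look and compute and a tool call to move; the robot and the scene stay as the last step left them, time stands still between calls to the robot, and variables do not carry over. Pictures are saved under pics/ and viewed, on a budget of 10 in all, crops included, one or two more only if the job needs it, and the job is handed in when it is done.

Besides the shell and the picture viewer there is one more tool, called after "Call:" by a JSON object that holds its "name" and its "arguments". servo_tool: Moves the arm, as the interface text tells. Its arguments: {"type":"object","properties":{"moves":{"type":"array"},"grip_force":{"type":"number"}},"required":["moves"]}

```bash
mkdir -p pics; ls; python3 - <<'E'
from rig import manip
import cv2,numpy as np
print(manip.tips_ahead, manip.get_obs())
ims=[]
for n in("scene","top"):
    c=manip.camera(n); np.savez(f"pics/{n}0.npz",**c)
    print(n,c["intrinsics"].tolist(),c["R"].round(3).tolist(),c["t"].round(3).tolist())
    cv2.imwrite(f"pics/{n}0.png",cv2.resize(c["image"][:,:,::-1],(768,576),interpolation=cv2.INTER_CUBIC))
E
```

```text
pics
0.025 {'clock': 0.0, 'q': array([ 1.00267852e+00,  1.81539180e-01,  1.60801781e+00,  2.53077805e-05,
        1.35381948e+00, -2.06309516e-01]), 'qd': array([ 0.00191931,  0.00097629,  0.00184782, -0.00061946, -0.00051752,
        0.00133461]), 'joint_efforts': array([ 2.79245041e-04, -4.44885635e+01, -3.51329756e+01, -5.36960488e-04,
        9.35694028e-03, -7.91953170e-09]), 'tool_pos': array([0.20319597, 0.53728634, 0.22338049]), 'orientation': array([-5.65115273e-01, -3.08963864e+00,  2.57933229e-03]), 'force': array([ 0.82038711, -0.05252537, -0.38144816]), 'wrist_torque': array([ 0.04611412, -0.00053174,  0.01918639]), 'grip_width': 0.08556923557857478}
scene [[371.7115263826474, 0.0, 253.33205899204165], [0.0, 371.7115263826474, 191.8484201982284], [0.0, 0.0, 1.0]] [[0.482, -0.876, 0.021], [-0.573, -0.333, -0.749], [0.663, 0.349, -0.663]] [-0.282, 0.356, 1.185]
top [[451.5618701732858, 0.0, 260.4765932129243], [0.0, 451.5618701732858, 196.240514300395], [0.0, 0.0, 1.0]] [[-0.012, -1.0, -0.016], [-0.987, 0.014, -0.159], [0.159, 0.014, -0.987]] [-0.024, 0.517, 1.369]
```

View pics/scene0.png

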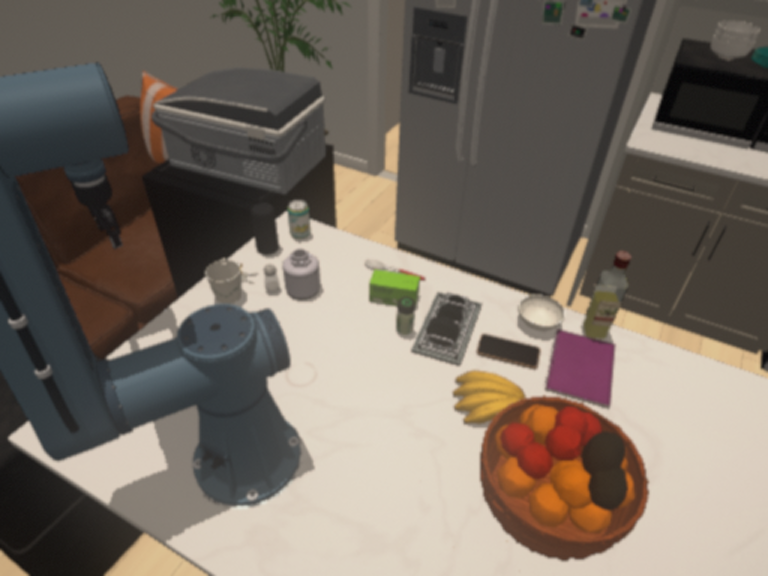

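View pics/top0.png

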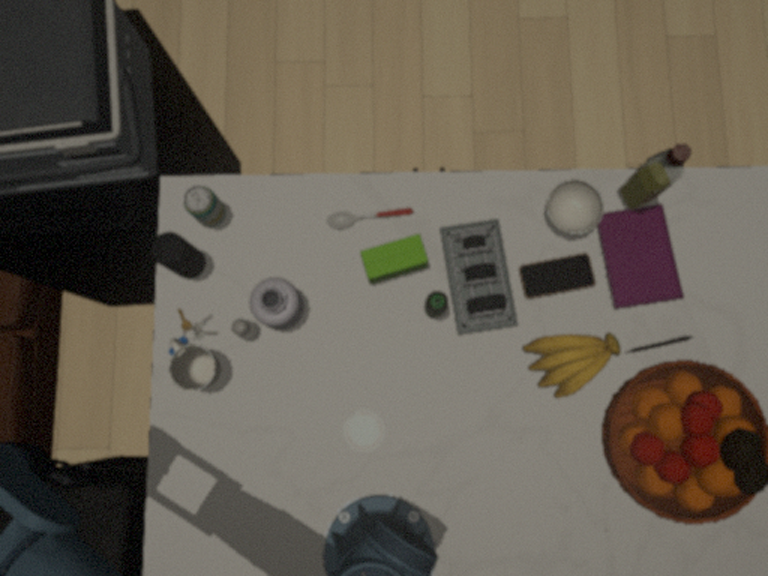

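Top view (768-px scale): the flask's mouth is at (275,301), the rack at (480,275), and its lids at (473,242) small, (480,271) middle and (487,303) wide. The middle one looks like the 64 mm lid. The spice jar is at (437,303) and the salt shaker at (245,329).

```bash
cat > h.py <<'E'
import numpy as np,cv2
from scipy.spatial.transform import Rotation as Ro
from rig import manip
def cast(c,uv,z,R=None,t=None):
    R=c["R"] if R is None else R; t=c["t"] if t is None else t
    uv=np.atleast_2d(uv).astype(float)
    d=np.c_[uv,np.ones(len(uv))]@np.linalg.inv(c["intrinsics"]).T@R
    o=-R.T@t
    return o+d*((z-o[2])/d[:,2])[:,None]
def cloud(c,R=None,t=None):
    R=c["R"] if R is None else R; t=c["t"] if t is None else t
    v,u=np.mgrid[:384,:512]; p=np.stack([u,v,np.ones_like(u)],-1)@np.linalg.inv(c["intrinsics"]).T
    return (p*c["depth"][...,None]-t)@R
def wrist():
    o=manip.get_obs(); c=manip.camera("wrist")
    T=np.eye(4);T[:3,:3]=Ro.from_rotvec(o["orientation"]).as_matrix();T[:3,3]=o["tool_pos"]
    W=np.linalg.inv(T@c["hand_eye"]); return o,c,W[:3,:3],W[:3,3]
E
python3 - <<'E'
from h import *
c=dict(np.load("pics/top0.npz"))
P=cloud(c); g=c["image"].max(2)
s=1.5
print("flask ray",cast(c,[275/s,301/s],.128), "z", P[int(301/s)-11:int(301/s)+12:2,int(275/s),2].round(3))
# rack corners at tray height
for uv in [(442,227),(500,221),(517,326),(458,333)]: print("rack",cast(c,np.array(uv)/s,.01)[0].round(3))
m=((g<45)&(P[...,2]>.03)).astype(np.uint8); m[:,:290]=0;m[:,345:]=0;m[:140]=0;m[230:]=0
n,l,st,ce=cv2.connectedComponentsWithStats(m)
for i in range(1,n):
    if st[i,4]>40:
        q=P[l==i]; print(st[i],ce[i].round(1),q.mean(0).round(3),"zmax",np.percentile(q[:,2],97).round(3), "y",np.percentile(q[:,1],[3,97]).round(3),"x",np.percentile(q[:,0],[3,97]).round(3))
for nm,uv,z in [("salt",(240,327),.09),("jar",(436,299),.105)]: print(nm,cast(c,np.array(uv)/s,z)[0].round(3))
# flask from depth
for lo,hi in((.09,.108),(.115,.135)):
    q=P[(P[...,2]>lo)&(P[...,2]<hi)&(np.abs(P[...,0]-.55)<.2)&(np.abs(P[...,1]-.18)<.12)]
    print(lo,len(q),q.min(0).round(3),q.max(0).round(3),q.mean(0).round(3))
E
```

```text
flask ray [[0.49321631 0.19394815 0.128     ]] z [0.101 0.116 0.124 0.097 0.102 0.099 0.099 0.096 0.124 0.117 0.105 0.101]
rack [ 0.668 -0.143  0.01 ]
rack [ 0.679 -0.269  0.01 ]
rack [ 0.451 -0.296  0.01 ]
rack [ 0.438 -0.171  0.01 ]
[309 158  14   8  82] [315.4 160.8] [ 0.626 -0.205  0.05 ] zmax 0.058 y [-0.226 -0.186] x [0.616 0.635]
[310 176  20  11 150] [319.6 180.6] [ 0.558 -0.213  0.071] zmax 0.079 y [-0.243 -0.188] x [0.546 0.571]
[312 197  25  11 193] [323.9 201.7] [ 0.491 -0.222  0.086] zmax 0.096 y [-0.258 -0.19 ] x [0.478 0.504]
salt [0.447 0.27  0.09 ]
jar [ 0.496 -0.122  0.105]
0.09 646 [0.441 0.154 0.09 ] [0.547 0.282 0.107] [0.496 0.203 0.098]
0.115 120 [0.473 0.177 0.115] [0.527 0.23  0.133] [0.497 0.203 0.123]
```

```bash
cat >> h.py <<'E'
def down(yaz): # tool down, tool y at azimuth yaz (rad)
    y=np.array([np.cos(yaz),np.sin(yaz),0]); z=np.array([0,0,-1.]); return np.c_[np.cross(y,z),y,z]
def rows(p1,R1,n,hand,p0=None,R0=None):
    o=manip.get_obs(); p=o["tool_pos"] if p0 is None else np.array(p0); R=Ro.from_rotvec(o["orientation"]).as_matrix() if R0 is None else R0
    w=Ro.from_matrix(R.T@R1).as_rotvec()/n; d=(np.array(p1)-p)/n; out=[]
    for i in range(n):
        out.append([hand]+[round(float(v),1)+0. for v in R.T@d*1000]+[round(float(v),2)+0. for v in np.degrees(w)]); R=R@Ro.from_rotvec(w).as_matrix()
    for i in range(0,n,5): print(out[i:i+5])
E
python3 - <<'E'
from h import *
rows([.540,-.2145,.24],down(.12),15,.47)
c=manip.camera("wrist"); print(c["hand_eye"].round(3).tolist(),c["intrinsics"][0])
E
```

```text
[[0.47, -38.7, -38.9, -1.1, -0.01, 0.0, 4.16], [0.47, -41.5, -36.0, -1.1, -0.01, 0.0, 4.16], [0.47, -44.0, -32.9, -1.1, -0.01, 0.0, 4.16], [0.47, -46.2, -29.6, -1.1, -0.01, 0.0, 4.16], [0.47, -48.3, -26.2, -1.1, -0.01, 0.0, 4.16]]
[[0.47, -50.0, -22.6, -1.1, -0.01, 0.0, 4.16], [0.47, -51.5, -18.9, -1.1, -0.01, 0.0, 4.16], [0.47, -52.8, -15.2, -1.1, -0.01, 0.0, 4.16], [0.47, -53.7, -11.3, -1.1, -0.01, 0.0, 4.16], [0.47, -54.4, -7.4, -1.1, -0.01, 0.0, 4.16]]
[[0.47, -54.8, -3.4, -1.1, -0.01, 0.0, 4.16], [0.47, -54.9, 0.6, -1.1, -0.01, 0.0, 4.16], [0.47, -54.7, 4.6, -1.1, -0.01, 0.0, 4.16], [0.47, -54.3, 8.5, -1.1, -0.01, 0.0, 4.16], [0.47, -53.5, 12.4, -1.1, -0.01, 0.0, 4.16]]
[[-0.0, -0.95, -0.312, 0.079], [1.0, -0.0, -0.0, -0.001], [0.0, -0.312, 0.95, -0.149], [0.0, 0.0, 0.0, 1.0]] [295.07638041   0.         252.82121374]
```

Call:
{"name": "servo_tool", "arguments": {"moves": [[[0.47,-39,-39,-1,0,0,4.2],[0.47,-41,-36,-1,0,0,4.2],[0.47,-44,-33,-1,0,0,4.2],[0.47,-46,-30,-1,0,0,4.2],[0.47,-48,-26,-1,0,0,4.2]]]}}

```text
clock: 0.78
tool_pos: [0.315, 0.2855, 0.2293]
orientation: [1.122, 2.934, 0.0]
force: [-0.6, 0.1, 0.2]
grip_width: 0.0453
```

Call:
{"name": "servo_tool", "arguments": {"moves": [[[0.47,-50,-23,-1,0,0,4.2],[0.47,-51,-19,-1,0,0,4.2],[0.47,-53,-15,-1,0,0,4.2],[0.47,-54,-11,-1,0,0,4.2],[0.47,-54,-7,-1,0,0,4.2]]]}}

```text
clock: 1.4
tool_pos: [0.4262, 0.0348, 0.2344]
orientation: [1.639, 2.68, 0.001]
force: [1.4, 0.1, -0.6]
grip_width: 0.0453
```

Call:
{"name": "servo_tool", "arguments": {"moves": [[[0.47,-55,-3,-1,0,0,4.2],[0.47,-55,1,-1,0,0,4.2],[0.47,-55,5,-1,0,0,4.2],[0.47,-54,8,-1,0,0,4.2],[0.47,-53,12,-1,0,0,4.2]]]}}

```text
clock: 2.02
tool_pos: [0.5365, -0.2162, 0.239]
orientation: [-2.099, -2.336, -0.0]
force: [1.3, 0.4, 0.2]
grip_width: 0.0455
```

```bash
python3 - <<'E'
from h import *
o,c,R,t=wrist(); print(o["tool_pos"],np.degrees(np.arctan2(*Ro.from_rotvec(o["orientation"]).as_matrix()[[1,0],1])),o["grip_width"],o["force"],o["qd"].round(2))
np.savez("pics/w1.npz",**c,R=R,t=t); cv2.imwrite("pics/w1.png",c["image"][:,:,::-1])
P=cloud(c,R,t); g=c["image"].max(2)
for nm,lo,hi,xc in(("small",.052,.07,.626),("mid",.058,.09,.558),("wide",.058,.11,.491)):
    m=(P[...,2]>lo)&(P[...,2]<hi)&(np.abs(P[...,0]-xc)<.03)&(np.abs(P[...,1]+.215)<.06)&(c["depth"]>0)
    q=P[m]
    if len(q): 
        top=q[q[:,2]>np.percentile(q[:,2],98)-.006]
        print(nm,len(q),np.percentile(q,2,0).round(3),np.percentile(q,98,0).round(3),"topmean",top.mean(0).round(4),np.percentile(top[:,0],[2,98]).round(4))
E
```

```text
[ 0.53651933 -0.21620089  0.23896108] 6.113932185281259 0.04545977914880296 [1.34719446 0.41210763 0.21477935] [-0.45  0.66 -0.76  0.    0.1   0.13]
small 266 [ 0.618 -0.218  0.052] [ 0.639 -0.199  0.055] topmean [ 0.6284 -0.208   0.0533] [0.6182 0.639 ]
mid 1165 [ 0.547 -0.244  0.059] [ 0.575 -0.19   0.077] topmean [ 0.5617 -0.2167  0.0741] [0.548 0.575]
wide 1822 [ 0.479 -0.26   0.06 ] [ 0.51  -0.189  0.093] topmean [ 0.4946 -0.2261  0.0908] [0.4812 0.5077]
```

View pics/w1.png

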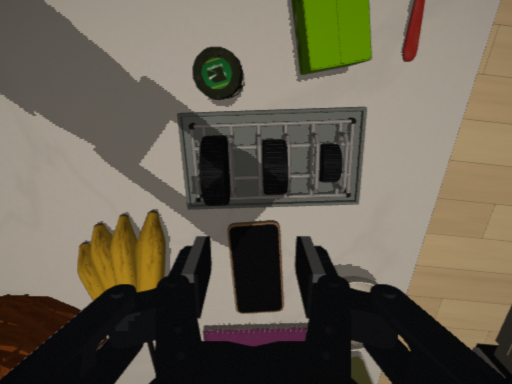

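Wrist view: the lids are at columns 215, 275 and 331 (wide, middle, small) near row 165. The middle lid measures 27 mm thick with its top at about 77 mm, so it is the 64 mm one. Next I go down over it.

```bash
python3 - <<'E'
from h import *
o=manip.get_obs();print(o["tool_pos"],o["qd"].round(2))
rows([.5605,-.216,.105],down(.123),5,.47)
E
```

```text
[ 0.53806106 -0.22239635  0.23871445] [ 0.04 -0.07  0.1   0.    0.01 -0.02]
[[0.47, 0.9, 4.6, 26.7, 0.01, 0.04, -0.26], [0.47, 0.9, 4.6, 26.7, 0.01, 0.04, -0.26], [0.47, 0.8, 4.6, 26.7, 0.01, 0.04, -0.26], [0.47, 0.8, 4.6, 26.7, 0.01, 0.04, -0.26], [0.47, 0.8, 4.6, 26.7, 0.01, 0.04, -0.26]]
```

Call:
{"name": "servo_tool", "arguments": {"moves": [[[0.47,1,5.7,33,0,0,-0.3],[0.47,1,5.7,33,0,0,-0.3],[0.47,1,5.7,33,0,0,-0.3],[0.47,1,5.7,34,0,0,-0.3],[0.47,0,0,0,0,0,0]]]}}

```text
clock: 2.7
tool_pos: [0.5561, -0.2061, 0.1031]
orientation: [-2.067, -2.357, 0.002]
force: [-0.2, 0.2, -0.3]
grip_width: 0.0453
```

```bash
python3 - <<'E'
from h import *
o,c,R,t=wrist(); print(o["tool_pos"],np.degrees(np.arctan2(*Ro.from_rotvec(o["orientation"]).as_matrix()[[1,0],1])),o["qd"].round(2))
cv2.imwrite("pics/w2.png",c["image"][:,:,::-1])
P=cloud(c,R,t); m=(P[...,2]>.058)&(P[...,2]<.09)&(np.abs(P[...,0]-.561)<.025)&(np.abs(P[...,1]+.215)<.05)&(c["depth"]>0)&(c["image"].max(2)<90)
q=P[m]
if len(q): print(len(q),np.percentile(q,2,0).round(4),np.percentile(q,98,0).round(4))
E
```

```text
[ 0.55611289 -0.20614165  0.10305568] 7.501330260465183 [-0.   -0.05 -0.04 -0.    0.03 -0.  ]
2940 [ 0.5472 -0.2408  0.0592] [ 0.5752 -0.19    0.0766]
```

View pics/w2.png

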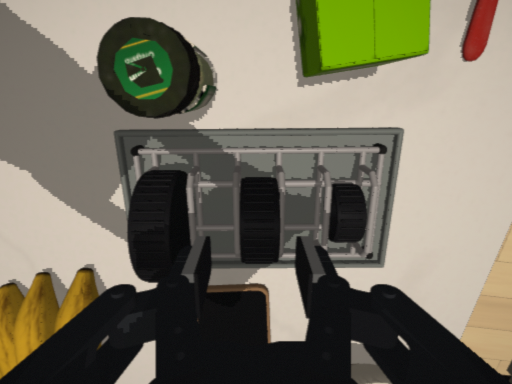

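Call:
{"name": "servo_tool", "arguments": {"moves": [[[0.47,-5,2,0,0,0,-0.4],[0.47,-5,1.7,3,0,0,0],[0.47,0,0,10,0,0,0],[0.47,0,0,10,0,0,0],[0.47,0,0,0,0,0,0]]]}}

```text
clock: 3.38
tool_pos: [0.5622, -0.2166, 0.0817]
orientation: [-2.062, -2.366, 0.001]
force: [-1.1, 0.1, -0.2]
grip_width: 0.0451
```

Call:
{"name": "servo_tool", "arguments": {"moves": [[[0.6,0,0,0,0,0,0],[0.75,0,0,0,0,0,0],[0.8,0,0,0,0,0,0],[0.8,0,0,0,0,0,0],[0.8,0,0,0,0,0,0]]], "grip_force": 40}}

```text
clock: 4.0
tool_pos: [0.5634, -0.2173, 0.0834]
orientation: [2.064, 2.369, 0.0]
force: [-0.1, 0.1, 0.6]
grip_width: 0.0171
```

```bash
python3 - <<'E'
from h import *
o,c,R,t=wrist(); print(o["tool_pos"],o["grip_width"],o["force"])
cv2.imwrite("pics/w3.png",c["image"][:,:,::-1])
E
```

```text
[ 0.56338568 -0.21727011  0.08338329] 0.017112962220938683 [-0.11989583  0.11535213  0.6486855 ]
```

View pics/w3.png

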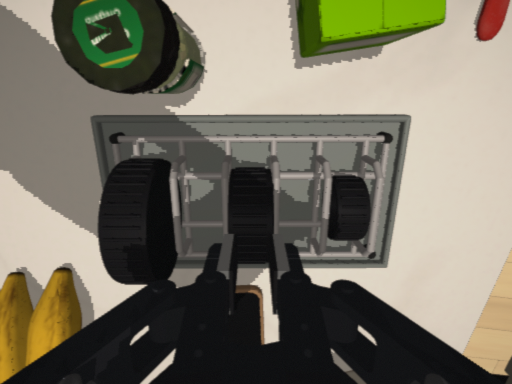

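```bash
python3 - <<'E'
from h import *
c=manip.camera("wrist"); H=c["hand_eye"]
v,u=np.mgrid[:384,:512]; p=np.stack([u,v,np.ones_like(u)],-1)@np.linalg.inv(c["intrinsics"]).T*c["depth"][...,None]
T=p@H[:3,:3].T+H[:3,3]
for r in range(160,300,10):
    print(r,[tuple((T[r,k]*1000).round().astype(int).tolist()) for k in (210,226,232,240,252,265,276,284,292)])
E
```

```text
160 [(29, -33, 79), (36, -18, 50), (29, -16, 79), (29, -10, 79), (29, 0, 79), (29, 10, 79), (36, 16, 50), (29, 25, 79), (29, 31, 78)]
170 [(21, -34, 80), (31, -17, 41), (31, -13, 38), (32, -8, 37), (31, 0, 40), (31, 8, 39), (31, 16, 39), (21, 25, 79), (21, 32, 79)]
180 [(13, -34, 79), (25, -17, 36), (28, -13, 27), (28, -8, 26), (29, 0, 25), (28, 8, 27), (26, 15, 35), (13, 25, 79), (13, 32, 80)]
190 [(5, -34, 78), (18, -17, 36), (24, -12, 20), (24, -7, 19), (24, 0, 19), (24, 8, 19), (18, 16, 37), (5, 26, 77), (5, 32, 78)]
200 [(-4, -35, 79), (11, -18, 36), (20, -12, 14), (19, -7, 15), (19, 0, 14), (19, 8, 15), (12, 16, 35), (-4, 26, 79), (-4, 33, 79)]
210 [(-13, -35, 79), (4, -18, 36), (14, -12, 12), (14, -7, 12), (14, 0, 11), (14, 8, 11), (5, 16, 35), (-13, 26, 78), (79, 1, -149)]
220 [(-18, -34, 70), (-3, -18, 36), (9, -12, 9), (9, -7, 9), (9, 0, 9), (9, 8, 9), (-3, 16, 36), (-17, 25, 68), (-17, 32, 68)]
230 [(-32, -36, 79), (-11, -18, 36), (3, -12, 7), (3, -7, 8), (3, 0, 8), (3, 8, 8), (-10, 16, 35), (-32, 27, 80), (-31, 34, 78)]
240 [(-41, -37, 80), (10, -13, -17), (10, -10, -17), (-4, -7, 8), (-3, 0, 8), (-4, 8, 8), (10, 12, -17), (-40, 27, 78), (-41, 34, 79)]
250 [(5, -21, -20), (10, -12, -27), (10, -9, -27), (-11, -7, 10), (-10, 0, 8), (-11, 8, 10), (9, 11, -27), (10, 15, -28), (6, 20, -21)]
260 [(5, -19, -29), (9, -11, -35), (10, -9, -36), (-22, -8, 16), (-22, 0, 15), (-22, 8, 16), (10, 11, -36), (10, 14, -36), (6, 19, -29)]
270 [(5, -18, -37), (9, -11, -43), (9, -8, -42), (-74, -11, 84), (-74, 0, 84), (-75, 11, 85), (10, 10, -43), (9, 14, -42), (6, 18, -37)]
280 [(12, -16, -54), (5, -11, -44), (5, -8, -44), (-85, -12, 84), (-85, 0, 84), (-85, 12, 84), (5, 10, -43), (11, 12, -53), (12, 15, -54)]
290 [(11, -15, -58), (5, -10, -50), (0, -8, -43), (-89, -11, 75), (-89, 0, 75), (-97, 12, 85), (79, 1, -149), (10, 12, -57), (11, 15, -58)]
```

The depth shows the lid top at tool z = +8 mm, but the visible fingertips are at about -14 mm. They stand well short of the stated 25 mm ahead and closed in air above the lid. I reopen, go down in small steps and watch the force.

Call:
{"name": "servo_tool", "arguments": {"moves": [[[0.47,1,-2,0,0,0,0],[0.47,0,0,0,0,0,0],[0.47,0,0,8,0,0,0],[0.47,0,0,8,0,0,0],[0.47,0,0,0,0,0,0]]]}}

```text
clock: 4.72
tool_pos: [0.5604, -0.216, 0.0659]
orientation: [-2.062, -2.367, 0.001]
force: [0.2, 0.8, 0.0]
grip_width: 0.0455
```

```bash
cat >> h.py <<'E'
def tips():
    c=manip.camera("wrist"); H=c["hand_eye"]
    v,u=np.mgrid[:384,:512]; p=np.stack([u,v,np.ones_like(u)],-1)@np.linalg.inv(c["intrinsics"]).T*c["depth"][...,None]
    T=(p@H[:3,:3].T+H[:3,3])*1000
    for s in(-1,1):
        m=(c["depth"]>0)&(c["depth"]<.25)&(np.abs(T[...,0])<14)&(T[...,1]*s>5)&(T[...,1]*s<50)&(T[...,2]<30)
        q=T[m]; k=np.argsort(q[:,2])[-4000:]
        h,e=np.histogram(q[:,2],np.arange(-40,32,4)); print("side",s,dict(zip(e[:-1].astype(int).tolist(),h.tolist())))
        for z in range(-30,30,6):
            b=q[np.abs(q[:,2]-z)<3]
            if len(b): print(z,"|y|",np.percentile(b[:,1]*s,[0,50,100]).round(1),"x",b[:,0].min().round(1),b[:,0].max().round(1))
    return c,T
E
python3 - <<'E'
from h import *
o=manip.get_obs();print(o["tool_pos"],o["force"],o["grip_width"])
c,T=tips(); cv2.imwrite("pics/w4.png",c["image"][:,:,::-1])
E
```

```text
[ 0.56038223 -0.21601481  0.06590325] [0.1510543  0.75562216 0.02383496] 0.045500709866424995
side -1 {-40: 224, -36: 200, -32: 179, -28: 177, -24: 150, -20: 144, -16: 94, -12: 455, -8: 189, -4: 1, 0: 0, 4: 0, 8: 0, 12: 0, 16: 458, 20: 37, 24: 0}
-30 |y| [22.  25.4 35.9] x -12.1 10.3
-24 |y| [22.1 24.6 36.1] x -13.3 10.3
-18 |y| [22.2 24.6 35.7] x -12.9 10.3
-12 |y| [ 5.2  9.5 28.8] x -13.8 10.2
-6 |y| [ 5.2  8.8 22.5] x -14.0 14.0
18 |y| [13.5 17.9 50. ] x -13.9 14.0
24 |y| [47.2 47.5 47.6] x -13.3 -7.0
side 1 {-40: 221, -36: 192, -32: 192, -28: 166, -24: 156, -20: 139, -16: 100, -12: 656, -8: 281, -4: 1, 0: 1, 4: 2, 8: 0, 12: 0, 16: 213, 20: 15, 24: 0}
-30 |y| [22.7 25.7 36.6] x -12.7 10.7
-24 |y| [22.7 25.8 36.5] x -12.0 10.2
-18 |y| [22.7 25.2 36.6] x -12.2 10.3
-12 |y| [ 5.2 10.7 29.5] x -13.5 11.0
-6 |y| [ 5.2 10.5 23. ] x -14.0 14.0
6 |y| [15.6 15.7 15.7] x 12.4 13.4
18 |y| [16.9 19.3 50. ] x -14.0 13.8
24 |y| [49.9 49.9 49.9] x 12.3 12.3
```

View pics/w4.png

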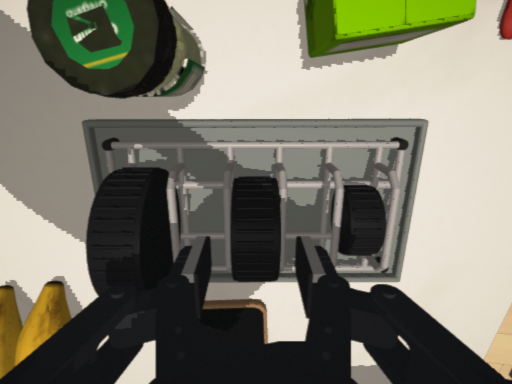

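Finger edges: at a 45 mm opening the tips sit about 7 to 8 mm behind the TCP. Hoop tops read z = 49 mm and the lid top 76 mm. Going down 18 mm more puts the tips at about 57 mm.

Call:
{"name": "servo_tool", "arguments": {"moves": [[[0.47,0.5,1,6,0,0,0],[0.47,0,0,6,0,0,0],[0.47,0,0,6,0,0,0],[0.47,0,0,0,0,0,0],[0.47,0,0,0,0,0,0]]]}}

```text
clock: 5.4
tool_pos: [0.5622, -0.216, 0.0494]
orientation: [2.064, 2.369, -0.0]
force: [-0.1, 0.3, -0.3]
grip_width: 0.0451
```

Call:
{"name": "servo_tool", "arguments": {"moves": [[[0.6,0,0,0,0,0,0],[0.75,0,0,0,0,0,0],[0.8,0,0,0,0,0,0],[0.8,0,0,0,0,0,0],[0.8,0,0,0,0,0,0]]], "grip_force": 40}}

```text
clock: 6.02
tool_pos: [0.5625, -0.2161, 0.0496]
orientation: [2.063, 2.368, 0.0]
force: [1.2, -0.3, 2.3]
grip_width: 0.0258
```

```bash
python3 - <<'E'
from h import *
o=manip.get_obs();print(o["tool_pos"],o["force"],o["grip_width"],o["q"])
E
```

```text
[ 0.56248269 -0.21606424  0.04964621] [ 1.24256819 -0.26783636  2.3452921 ] 0.025819397220523867 [-5.63557678e-01  4.46713860e-01  1.65205547e+00  8.72645594e-05
  1.04205643e+00 -7.00995810e-01]
```

The lid is gripped (opening 26 mm, force small). Next I lift it clear and swing it to free worktop near (0.38, 0.08), turned so that it can be tipped sideways.

Call:
{"name": "servo_tool", "arguments": {"moves": [[[0.8,0,0,-10,0,0,0],[0.8,0,0,-30,0,0,0],[0.8,0,0,-35,0,0,0],[0.8,0,0,-40,0,0,0],[0.8,0,0,-30,0,0,0]]]}}

```text
clock: 6.65
tool_pos: [0.5623, -0.2161, 0.1965]
orientation: [2.063, 2.368, -0.0]
force: [0.7, -0.1, -0.8]
grip_width: 0.0258
```

```bash
python3 - <<'E'
from h import *
o=manip.get_obs();print(o["tool_pos"],o["force"],o["grip_width"],o["q"])
c,T=tips() if 0 else (None,None)
rows([.38,.08,.20],down(np.pi/2),10,.8)
E
```

```text
[ 0.56225354 -0.21606296  0.19649674] [ 0.684852   -0.10102255 -0.75774464] 0.0257856741732512 [-5.63610106e-01  2.64766159e-01  1.56401011e+00 -2.08876953e-04
  1.31161808e+00 -7.00990431e-01]
[[0.8, 31.8, -14.0, -0.4, 0.0, 0.01, -8.21], [0.8, 33.5, -9.3, -0.4, 0.0, 0.01, -8.21], [0.8, 34.5, -4.4, -0.4, 0.0, 0.01, -8.21], [0.8, 34.8, 0.5, -0.4, 0.0, 0.01, -8.21], [0.8, 34.3, 5.5, -0.4, 0.0, 0.01, -8.21]]
[[0.8, 33.2, 10.4, -0.4, 0.0, 0.01, -8.21], [0.8, 31.4, 15.0, -0.4, 0.0, 0.01, -8.21], [0.8, 28.9, 19.3, -0.4, 0.0, 0.01, -8.21], [0.8, 25.9, 23.2, -0.4, 0.0, 0.01, -8.21], [0.8, 22.3, 26.7, -0.4, 0.0, 0.01, -8.21]]
```

Call:
{"name": "servo_tool", "arguments": {"moves": [[[0.8,32,-14,0,0,0,-8.2],[0.8,33.5,-9,0,0,0,-8.2],[0.8,34.5,-4.5,-1,0,0,-8.2],[0.8,35,0.5,-1,0,0,-8.2],[0.8,34,5.5,0,0,0,-8.2]]]}}

```text
clock: 7.28
tool_pos: [0.4704, -0.0667, 0.1966]
orientation: [-1.097, -2.944, 0.0]
force: [0.6, 0.3, -1.7]
grip_width: 0.0257
```

Call:
{"name": "servo_tool", "arguments": {"moves": [[[0.8,33,10.5,0,0,0,-8.2],[0.8,31.5,15,0,0,0,-8.2],[0.8,29,19,0,0,0,-8.2],[0.8,26,23,0,0,0,-8.2],[0.8,22,27,0,0,0,-8.2]]]}}

```text
clock: 7.9
tool_pos: [0.3795, 0.0812, 0.1966]
orientation: [-0.003, 3.142, -0.0]
force: [-0.5, 0.6, -0.7]
grip_width: 0.0254
```

Call:
{"name": "servo_tool", "arguments": {"moves": [[[0.8,0,0,0,-3,0,0],[0.8,0,0,0,-5,0,0],[0.8,0,0,0,-5,0,0],[0.8,0,0,0,-5,0,0],[0.8,0,0,0,-5,0,0]]]}}

```text
clock: 8.52
tool_pos: [0.3804, 0.0803, 0.1968]
orientation: [0.003, 3.076, 0.63]
force: [-0.3, 0.6, -0.8]
grip_width: 0.0259
```

```bash
python3 - <<'E'
from h import *
o=manip.get_obs();print(o["tool_pos"],o["force"],o["grip_width"],o["q"]);print(Ro.from_rotvec(o["orientation"]).as_matrix().round(3))
E
```

```text
[0.38038973 0.08029158 0.19680672] [-0.3345865   0.61277907 -0.77796289] 0.02591652304166339 [-0.43777366 -0.22215157  2.11579967  0.36804072  1.43505209 -2.09167205]
[[-1.     0.001  0.002]
 [ 0.002  0.92   0.393]
 [-0.001  0.393 -0.92 ]]
```

Call:
{"name": "servo_tool", "arguments": {"moves": [[[0.8,0,0,0,-8,0,0],[0.8,0,0,0,-8,0,0],[0.8,0,0,0,-8,0,0],[0.8,0,0,0,-8,0,0],[0.8,0,0,0,-8,0,0]]]}}

```text
clock: 9.15
tool_pos: [0.3808, 0.0796, 0.1968]
orientation: [0.003, 2.674, 1.644]
force: [-0.1, 0.0, -1.3]
grip_width: 0.0258
```

```bash
python3 - <<'E'
from h import *
o,c,R,t=wrist();print(o["tool_pos"],o["force"],o["grip_width"],o["q"]);R1=Ro.from_rotvec(o["orientation"]).as_matrix();print(R1.round(3))
cv2.imwrite("pics/w5.png",c["image"][:,:,::-1])
p=o["tool_pos"].copy();p[2]=.05; rows(p,R1,5,.8)
H=c["hand_eye"];P=cloud(c,R,t);T=(P-o["tool_pos"])@R1*1000
m=(c["depth"]>0)&(np.abs(T[...,1])<20)&(np.abs(T[...,0])<45)&(T[...,2]>-35)&(T[...,2]<60); q=T[m]; print("lid ext tool",np.percentile(q,[1,50,99],0).round(1)); print("min world z",P[m][:,2].min())
E
```

```text
[0.3807858  0.07963941 0.19677746] [-0.10897442  0.01602924 -1.34644585] 0.025792179858963666 [-0.78219113  0.191097    2.08841985  0.7026165   1.75380221 -2.56132723]
[[-1.    -0.     0.003]
 [ 0.003  0.451  0.892]
 [-0.002  0.892 -0.451]]
[[0.8, -0.3, -26.0, 12.8, 0.09, -0.01, -0.06], [0.8, -0.2, -26.0, 12.9, 0.09, -0.01, -0.06], [0.8, -0.2, -25.9, 12.9, 0.09, -0.01, -0.06], [0.8, -0.2, -25.9, 13.0, 0.09, -0.01, -0.06], [0.8, -0.2, -25.9, 13.0, 0.09, -0.01, -0.06]]
lid ext tool [[-23.5 -18.7 -34. ]
 [ 10.6  -1.6 -23.6]
 [ 31.   17.4   8.9]]
min world z 0.1787198359989935
```

View pics/w5.png

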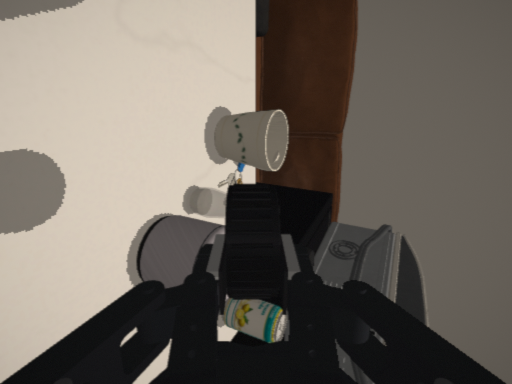

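The lid is held well, with the flask at image (185,260) in front and clear. Next I lower it until its far rim edge touches the worktop.

Call:
{"name": "servo_tool", "arguments": {"moves": [[[0.8,0,-26,13,0,0,0],[0.8,0,-26,13,0,0,0],[0.8,0,-26,13,0,0,0],[0.8,0,-26,13,0,0,0],[0.8,0,-26,13,0,0,0]]]}}

```text
clock: 9.82
tool_pos: [0.3808, 0.0789, 0.0503]
orientation: [0.001, 2.68, 1.636]
force: [0.8, -0.2, -0.3]
grip_width: 0.0261
```

Call:
{"name": "servo_tool", "arguments": {"moves": [[[0.8,0,-4,2,0,0,0],[0.8,0,-3,1.5,0,0,0],[0.8,0,-2,1,0,0,0],[0.8,0,0,0,0,0,0],[0.8,0,0,0,0,0,0]]]}}

```text
clock: 10.45
tool_pos: [0.3807, 0.079, 0.0412]
orientation: [0.003, 2.678, 1.64]
force: [0.3, -0.2, -1.0]
grip_width: 0.0256
```

Call:
{"name": "servo_tool", "arguments": {"moves": [[[0.8,0,-2.7,1.35,0,0,0],[0.8,0,-2.7,1.35,0,0,0],[0.8,0,-1.8,0.9,0,0,0],[0.8,0,0,0,0,0,0],[0.8,0,0,0,0,0,0]]]}}

```text
clock: 11.08
tool_pos: [0.3805, 0.0792, 0.0328]
orientation: [0.003, 2.678, 1.641]
force: [-0.2, 0.0, -0.6]
grip_width: 0.0257
```

Call:
{"name": "servo_tool", "arguments": {"moves": [[[0.8,0,-0.9,0.45,0,0,0],[0.8,0,-0.9,0.45,0,0,0],[0.8,0,-0.9,0.45,0,0,0],[0.8,0,0,0,0,0,0],[0.8,0,0,0,0,0,0]]]}}

```text
clock: 11.7
tool_pos: [0.3805, 0.0791, 0.0298]
orientation: [0.003, 2.678, 1.641]
force: [0.5, -0.1, -0.4]
grip_width: 0.0258
```

Call:
{"name": "servo_tool", "arguments": {"moves": [[[0.8,0,-0.9,0.45,0,0,0],[0.8,0,-0.9,0.45,0,0,0],[0.8,0,0,0,0,0,0],[0.8,0,0,0,0,0,0],[0.8,0,0,0,0,0,0]]]}}

```text
clock: 12.32
tool_pos: [0.3808, 0.0789, 0.029]
orientation: [0.002, 2.675, 1.644]
force: [-0.6, -4.4, 10.3]
grip_width: 0.0256
```

```bash
python3 - <<'E'
from h import *
o,c,R,t=wrist();print(o["tool_pos"],o["force"],o["grip_width"])
R1=Ro.from_rotvec(o["orientation"]).as_matrix();P=cloud(c,R,t);T=(P-o["tool_pos"])@R1*1000
m=(c["depth"]>0)&(c["depth"]<.3)&(np.abs(T[...,1])<25)&(np.abs(T[...,0])<45)&(T[...,2]>-60)&(T[...,2]<60)
for r in range(170,300,8): 
    k=[(k,*T[r,k].round().astype(int).tolist(),(P[r,k,2]*1000).round().item()) for k in (215,232,252,272,290) if m[r,k]]
    print(r,k)
E
```

```text
[0.38078111 0.07892342 0.02898941] [-0.6209403  -4.4334027  10.32107106] 0.025581400837328464
170 [(215, 37, -24, 19, -1.0), (232, 32, -15, 36, -1.0)]
178 [(215, 32, -24, 18, -0.0), (232, 27, -15, 36, -1.0)]
186 [(215, 26, -24, 20, -2.0), (232, 30, -13, 7, 14.0), (252, 31, -2, 5, 25.0), (272, 31, 9, 7, 34.0)]
194 [(215, 22, -24, 19, -1.0), (232, 30, -12, -5, 21.0), (252, 29, -2, -4, 29.0), (272, 29, 9, -4, 38.0)]
202 [(215, 17, -24, 18, -1.0), (232, 27, -12, -10, 23.0), (252, 28, -2, -12, 33.0), (272, 27, 9, -10, 41.0)]
210 [(215, 12, -24, 18, -1.0), (232, 25, -12, -15, 25.0), (252, 25, -2, -15, 34.0), (272, 24, 8, -13, 42.0)]
218 [(215, 6, -25, 19, -2.0), (232, 23, -11, -20, 28.0), (252, 22, -2, -18, 36.0), (272, 22, 8, -18, 44.0)]
226 [(215, 1, -25, 18, -2.0), (232, 19, -11, -21, 28.0), (252, 19, -2, -20, 37.0), (272, 19, 8, -21, 45.0)]
234 [(215, -4, -25, 16, -0.0), (232, 16, -11, -23, 29.0), (252, 16, -2, -23, 38.0), (272, 15, 8, -22, 46.0)]
242 [(215, 10, -20, -20, 20.0), (232, 13, -11, -25, 30.0), (252, 12, -2, -24, 38.0), (272, 12, 8, -25, 47.0), (290, 10, 17, -21, 53.0)]
250 [(215, 10, -19, -28, 25.0), (232, 9, -11, -25, 30.0), (252, 9, -2, -26, 39.0), (272, 8, 8, -25, 47.0), (290, 10, 16, -28, 56.0)]
258 [(215, 10, -18, -36, 29.0), (232, 5, -11, -27, 31.0), (252, 5, -2, -27, 40.0), (272, 5, 8, -27, 48.0), (290, 9, 15, -34, 58.0)]
266 [(215, 10, -17, -42, 32.0), (232, 1, -11, -28, 31.0), (252, 1, -2, -28, 40.0), (272, 1, 8, -27, 48.0), (290, 11, 14, -43, 61.0)]
274 [(215, 9, -17, -45, 34.0), (232, -3, -11, -28, 31.0), (252, -3, -2, -28, 40.0), (272, -4, 8, -27, 49.0), (290, 9, 14, -45, 62.0)]
282 [(215, 6, -17, -47, 35.0), (232, -8, -11, -28, 31.0), (252, -8, -2, -28, 40.0), (272, -8, 8, -27, 48.0), (290, 6, 14, -47, 63.0)]
290 [(215, 6, -16, -52, 38.0), (232, -13, -12, -26, 30.0), (252, -14, -2, -26, 39.0), (272, -15, 8, -24, 47.0), (290, 7, 13, -53, 65.0)]
298 [(252, -24, -2, -19, 36.0)]
```

Far edge touches (10 N). Now I release slightly and withdraw horizontally.

Call:
{"name": "servo_tool", "arguments": {"moves": [[[0.6,0,0.9,-0.4,0,0,0],[0.58,0,0,0,0,0,0],[0.58,0,0,0,0,0,0],[0.58,0,0,0,0,0,0],[0.58,0,0,0,0,0,0]]]}}

```text
clock: 13.0
tool_pos: [0.3804, 0.0792, 0.0288]
orientation: [0.003, 2.678, 1.641]
force: [0.4, 0.7, -0.1]
grip_width: 0.036
```

Call:
{"name": "servo_tool", "arguments": {"moves": [[[0.58,0,-9,-18,0,0,0],[0.58,0,-9,-18,0,0,0],[0.58,0,-9,-18,0,0,0],[0.58,0,0,-20,0,0,0],[0.58,0,0,0,0,0,0]]]}}

```text
clock: 13.62
tool_pos: [0.3812, -0.0012, 0.0387]
orientation: [0.004, 2.677, 1.637]
force: [-0.3, 0.5, 0.2]
grip_width: 0.0357
```

```bash
python3 - <<'E'
from h import *
o,c,R,t=wrist();print(o["tool_pos"],o["force"],o["grip_width"],o["q"])
cv2.imwrite("pics/w6.png",c["image"][:,:,::-1])
c=manip.camera("top");P=cloud(c);g=c["image"].max(2)
m=(P[...,2]>.012)&(P[...,2]<.05)&(np.abs(P[...,0]-.38)<.09)&(np.abs(P[...,1]-.08)<.09)
print(m.sum(),P[m].mean(0),np.percentile(P[m],[2,98],0).round(3))
cv2.imwrite("pics/t6.png",cv2.resize(c["image"][130:330,100:330,::-1],None,fx=2.5,fy=2.5))
E
```

```text
[ 0.38120956 -0.00121437  0.03872851] [-0.2618273   0.54808412  0.22302092] 0.03566219966695648 [-0.90309951  0.63233147  1.94090497  0.58809099  1.56142723 -2.8014202 ]
59 [0.40269161 0.09885515 0.02687009] [[0.377 0.075 0.018]
 [0.468 0.169 0.043]]
```

View pics/w6.png

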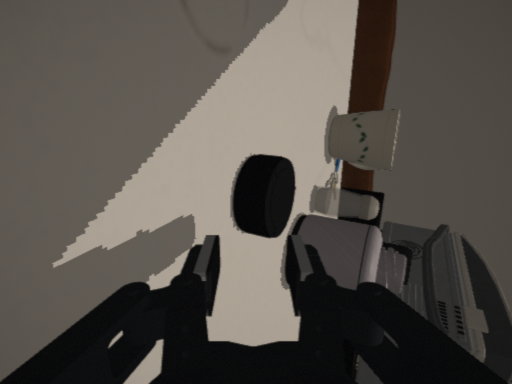

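The lid lies flat at wrist image (265,195), closed top up. Next I locate it and raise and level the tool.

```bash
python3 - <<'E'
from h import *
o,c,R,t=wrist();P=cloud(c,R,t);g=c["image"].max(2)
m=((g<50)).astype(np.uint8);m[:145]=0;m[245:]=0;m[:,:225]=0;m[:,300:]=0
n,l,st,ce=cv2.connectedComponentsWithStats(m);i=1+np.argmax(st[1:,4]);q=P[(l==i)&(c["depth"]>0)]
print(np.percentile(q,[1,50,99],0).round(4)); tp=q[q[:,2]>.0255]; print("top",len(tp),np.percentile(tp,[1,50,99],0).round(4))
ctr=np.r_[(np.percentile(tp,1,0)+np.percentile(tp,99,0))[:2]/2,.15]; print(ctr)
rows([.36,.0,.15],down(np.pi/4),10,.0)
R1=down(np.pi/4); rows(ctr+[0,0,.03],down(0.),5,0.,[.36,.0,.15],R1)
E
```

```text
[[0.3485 0.0377 0.0005]
 [0.373  0.0485 0.0221]
 [0.4071 0.0951 0.0272]]
top 1749 [[0.3506 0.0398 0.0256]
 [0.378  0.0639 0.0267]
 [0.4087 0.0972 0.0273]]
[0.37963685 0.06852164 0.15      ]
[[0.0, 2.0, 9.9, -5.2, 5.96, -2.46, 4.02], [0.0, 2.4, 9.1, -6.3, 5.96, -2.46, 4.02], [0.0, 2.7, 8.2, -7.3, 5.96, -2.46, 4.02], [0.0, 2.9, 7.2, -8.2, 5.96, -2.46, 4.02], [0.0, 3.0, 6.1, -9.0, 5.96, -2.46, 4.02]]
[[0.0, 3.0, 4.9, -9.8, 5.96, -2.46, 4.02], [0.0, 2.9, 3.7, -10.3, 5.96, -2.46, 4.02], [0.0, 2.7, 2.4, -10.8, 5.96, -2.46, 4.02], [0.0, 2.3, 1.1, -11.0, 5.96, -2.46, 4.02], [0.0, 1.9, -0.2, -11.2, 5.96, -2.46, 4.02]]
[[0.0, 6.9, 12.5, -6.0, 0.0, 0.0, 9.0], [0.0, 8.8, 11.2, -6.0, 0.0, 0.0, 9.0], [0.0, 10.4, 9.7, -6.0, 0.0, 0.0, 9.0], [0.0, 11.8, 8.0, -6.0, 0.0, 0.0, 9.0], [0.0, 12.9, 6.0, -6.0, 0.0, 0.0, 9.0]]
```

Call:
{"name": "servo_tool", "arguments": {"moves": [[[0.58,0,18,-9,0,0,0],[0.58,0,26,-13,2,0,0],[0.58,0,26,-13,8,0,0],[0.58,0,22,-16,8,0,0],[0.58,0,18,-16,8,0,0]]]}}

```text
clock: 14.4
tool_pos: [0.38, 0.0051, 0.1686]
orientation: [0.003, 2.98, 0.99]
force: [1.2, 0.2, 0.1]
grip_width: 0.0358
```

```bash
python3 - <<'E'
from h import *
o=manip.get_obs();print(o["tool_pos"],o["q"])
rows([.380,.0685,.19],down(0.),15,0.)
E
```

```text
[0.37998385 0.00511853 0.16861582] [-0.7454422  -0.00628169  2.07754426  0.45685927  1.5414393  -2.43916984]
[[0.0, 0.0, 4.2, 1.4, 1.92, -1.91, 5.77], [0.0, 0.5, 4.3, 1.2, 1.92, -1.91, 5.77], [0.0, 0.9, 4.2, 1.1, 1.92, -1.91, 5.77], [0.0, 1.4, 4.1, 0.9, 1.92, -1.91, 5.77], [0.0, 1.8, 4.0, 0.7, 1.92, -1.91, 5.77]]
[[0.0, 2.3, 3.8, 0.5, 1.92, -1.91, 5.77], [0.0, 2.6, 3.6, 0.3, 1.92, -1.91, 5.77], [0.0, 3.0, 3.3, 0.1, 1.92, -1.91, 5.77], [0.0, 3.3, 3.0, -0.1, 1.92, -1.91, 5.77], [0.0, 3.6, 2.6, -0.3, 1.92, -1.91, 5.77]]
[[0.0, 3.8, 2.2, -0.5, 1.92, -1.91, 5.77], [0.0, 4.0, 1.8, -0.7, 1.92, -1.91, 5.77], [0.0, 4.1, 1.4, -0.9, 1.92, -1.91, 5.77], [0.0, 4.2, 0.9, -1.1, 1.92, -1.91, 5.77], [0.0, 4.2, 0.5, -1.3, 1.92, -1.91, 5.77]]
```

Call:
{"name": "servo_tool", "arguments": {"moves": [[[0,0,6.3,2,2.88,-2.87,8.65],[0,1,6.4,1.7,2.88,-2.87,8.65],[0,2,6.2,1.4,2.88,-2.87,8.65],[0,3,5.8,1,2.88,-2.87,8.65],[0,3.6,5.5,0.5,2.88,-2.87,8.65]]]}}

```text
clock: 15.02
tool_pos: [0.38, 0.037, 0.178]
orientation: [-1.223, -2.839, -0.545]
force: [0.1, -0.1, -0.1]
grip_width: 0.0855
```

Call:
{"name": "servo_tool", "arguments": {"moves": [[[0,4.5,5,0,2.88,-2.87,8.65],[0,5.2,4.2,-0.5,2.88,-2.87,8.65],[0,5.8,3.2,-1,2.88,-2.87,8.65],[0,6.2,2.2,-1.5,2.88,-2.87,8.65],[0,6.3,1,-2,2.88,-2.87,8.65]]]}}

```text
clock: 15.65
tool_pos: [0.3807, 0.0685, 0.1893]
orientation: [-2.222, -2.215, -0.001]
force: [0.3, 0.5, 1.0]
grip_width: 0.0855
```

```bash
python3 - <<'E'
from h import *
import time
o,c,R,t=wrist();print(o["tool_pos"],o["q"],o["grip_width"],o["force"])
R1=Ro.from_rotvec(o["orientation"]).as_matrix();print(R1.round(3))
P=cloud(c,R,t);g=c["image"].max(2)
m=(P[...,2]>.02)&(P[...,2]<.032)&(c["depth"]>0)&(np.hypot(P[...,0]-.38,P[...,1]-.0685)<.045)
q=P[m];print(len(q),np.percentile(q,[1,99],0).round(4))
(x,y),r=cv2.minEnclosingCircle(q[:,:2].astype(np.float32)*1000);print(x,y,r)
T=(P-o["tool_pos"])@R1*1000
for s in(-1,1):
    f=(c["depth"]>0)&(c["depth"]<.22)&(np.abs(T[...,0])<14)&(T[...,1]*s>30)&(T[...,1]*s<62); k=T[f]
    for z in range(-44,12,4):
        b=k[np.abs(k[:,2]-z)<2]
        if len(b): print(s,z,len(b),b.min(0).round(1),b.max(0).round(1))
cv2.imwrite("pics/w7.png",c["image"][:,:,::-1])
rows([x/1000,y/1000,.08],down(0),5,0)
E
```

```text
[0.38065451 0.06852295 0.18929329] [-0.13372887 -0.23435234  2.08530949  0.00275665  1.29346895 -0.13123357] 0.0854826745886329 [0.32650943 0.4545381  0.99460732]
[[ 0.003  1.    -0.002]
 [ 1.    -0.003  0.003]
 [ 0.003 -0.002 -1.   ]]
2671 [[0.3504 0.0413 0.0224]
 [0.4101 0.1014 0.0286]]
380.0760498046875 71.01046752929688 32.75956344604492
-1 -44 321 [-13.1 -55.9 -46. ] [ 10.7 -41.7 -42. ]
-1 -40 280 [-12.4 -56.1 -42. ] [ 10.4 -41.7 -38. ]
-1 -36 267 [-12.7 -55.6 -38. ] [ 10.4 -41.6 -34. ]
-1 -32 235 [-12.9 -55.7 -34. ] [ 10.5 -41.7 -30. ]
-1 -28 209 [-11.9 -55.1 -30. ] [ 10.5 -41.7 -26. ]
-1 -24 151 [-12.1 -48.9 -26. ] [ 10.4 -41.8 -22. ]
-1 -20 50 [-11.9 -42.8 -22. ] [  7.5 -42.  -19.4]
1 -44 310 [-13.2  42.8 -46. ] [ 10.2  56.7 -42. ]
1 -40 291 [-12.2  42.6 -42. ] [ 10.5  57.4 -38. ]
1 -36 260 [-12.4  42.6 -37.9] [ 10.4  57.  -34. ]
1 -32 239 [-12.3  42.7 -34. ] [ 10.4  56.7 -30. ]
1 -28 214 [-11.9  42.5 -30. ] [ 10.3  56.6 -26. ]
1 -24 142 [-12.3  42.7 -26. ] [ 10.7  53.  -22.1]
1 -20 58 [-11.3  42.8 -22. ] [  7.7  43.6 -18.8]
[[0, 0.3, -0.2, 21.9, -0.04, -0.02, -0.13], [0, 0.3, -0.2, 21.9, -0.04, -0.02, -0.13], [0, 0.3, -0.2, 21.9, -0.04, -0.02, -0.13], [0, 0.3, -0.2, 21.9, -0.04, -0.02, -0.13], [0, 0.3, -0.2, 21.9, -0.04, -0.02, -0.13]]
```

View pics/w7.png

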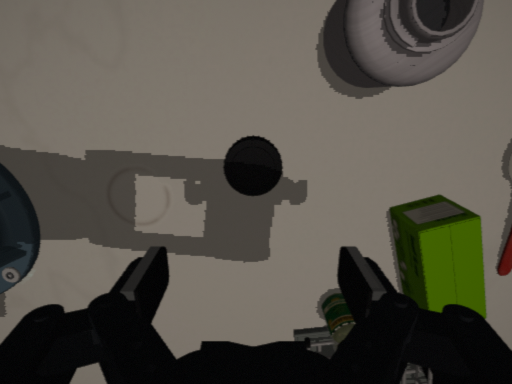

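The lid is flat at (0.380, 0.0705), 65 mm across. Fully open, the tips sit 18.5 mm behind the TCP. The flask mouth is at the top right, (440,10). Next I go down round the lid's side.

Call:
{"name": "servo_tool", "arguments": {"moves": [[[0,1,-0.5,35,0,0,0],[0,1,0,35,0,0,0],[0,0,0,35,0,0,0],[0,0,0,35,0,0,0],[0,0,0,25,0,0,0]]]}}

```text
clock: 16.32
tool_pos: [0.3792, 0.0708, 0.0229]
orientation: [-2.214, -2.221, -0.003]
force: [0.0, 0.6, -0.3]
grip_width: 0.0854
```

Call:
{"name": "servo_tool", "arguments": {"moves": [[[0,0,0,10,0,0,0],[0,0,0,8,0,0,0],[0,0,0,6,0,0,0],[0,0,0,4,0,0,0],[0,0,0,0,0,0,0]]]}}

```text
clock: 16.95
tool_pos: [0.3813, 0.0704, -0.0032]
orientation: [-2.219, -2.219, -0.005]
force: [-0.2, 0.7, -0.7]
grip_width: 0.0853
```

```bash
python3 - <<'E'
from h import *
o,c,R,t=wrist();print(o["tool_pos"],o["force"],o["grip_width"])
R1=Ro.from_rotvec(o["orientation"]).as_matrix();P=cloud(c,R,t);T=(P-o["tool_pos"])@R1*1000
for s in(-1,1):
    f=(c["depth"]>0)&(c["depth"]<.22)&(np.abs(T[...,0])<12)&(T[...,1]*s>36)&(T[...,1]*s<62)&(T[...,2]<-10); k=P[f]*1000
    print(s,np.percentile(k[:,2],[0,1,3]))
m=(P[...,2]>.022)&(P[...,2]<.034)&(c["depth"]>0)&(np.hypot(P[...,0]-.38,P[...,1]-.0685)<.036)
q=P[m];print(len(q),np.percentile(q,[0,1,99,100],0).round(4))
E
```

```text
[ 0.38127158  0.07037188 -0.00321162] [-0.16106392  0.69065191 -0.7459795 ] 0.0853061448718778
-1 [15.54436271 19.89331328 23.71903755]
1 [15.93714816 19.34018814 22.92273817]
12987 [[0.3485 0.0387 0.022 ]
 [0.3508 0.0417 0.0227]
 [0.41   0.102  0.0282]
 [0.4124 0.1037 0.0292]]
```

Call:
{"name": "servo_tool", "arguments": {"moves": [[[0,1,-0.5,4,0,0,0],[0,0,0,0,0,0,0],[0.15,0,0,0,0,0,0],[0.3,0,0,0,0,0,0],[0.35,0,0,0,0,0,0]]], "grip_force": 50}}

```text
clock: 17.62
tool_pos: [0.3808, 0.0714, -0.0068]
orientation: [-2.219, -2.219, -0.005]
force: [-2.0, 0.6, 6.8]
grip_width: 0.0628
```

```bash
python3 - <<'E'
from h import *
o,c,R,t=wrist();print(o["tool_pos"],o["force"],o["grip_width"],np.degrees(np.arctan2(*Ro.from_rotvec(o["orientation"]).as_matrix()[[1,0],1])))
R1=Ro.from_rotvec(o["orientation"]).as_matrix();P=cloud(c,R,t);T=(P-o["tool_pos"])@R1*1000
for s in(-1,1):
    f=(c["depth"]>0)&(c["depth"]<.22)&(np.abs(T[...,0])<12)&(T[...,1]*s>34.5)&(T[...,1]*s<62)&(T[...,2]<-5)&(T[...,0]>6); k=P[f]*1000
    print(s,np.percentile(k[:,2],[0,1,3]))
m=(P[...,2]>.022)&(P[...,2]<.034)&(c["depth"]>0)&(np.hypot(P[...,0]-.38,P[...,1]-.0705)<.036)
q=P[m];print(len(q),np.percentile(q,[0,1,99,100],0).round(4))
ce=manip.camera("top");P=cloud(ce)
for lo,hi in((.09,.108),(.118,.135)):
    q=P[(P[...,2]>lo)&(P[...,2]<hi)&(np.abs(P[...,0]-.497)<.06)&(np.abs(P[...,1]-.2)<.055)]
    print(lo,len(q),np.percentile(q,[1,99],0).round(4),q.mean(0).round(4))
cs=manip.camera("scene");P=cloud(cs)
for lo,hi in((.09,.108),(.118,.135)):
    q=P[(P[...,2]>lo)&(P[...,2]<hi)&(np.abs(P[...,0]-.497)<.06)&(np.abs(P[...,1]-.2)<.055)]
    if len(q): print("scene",lo,len(q),np.percentile(q,[1,99],0).round(4),q.mean(0).round(4))
E
```

```text
[ 0.38076697  0.07137303 -0.00684446] [-2.03492514  0.64769122  6.84023421] 0.06283460486707229 0.011956934643128364
-1 [-1.78527503 -1.2817131  -0.86711544]
1 [-1.81309849 -1.39924053 -0.99971963]
14195 [[0.3455 0.0383 0.022 ]
 [0.3496 0.042  0.0228]
 [0.4128 0.1021 0.0322]
 [0.4146 0.1037 0.034 ]]
0.09 635 [[0.4522 0.1583 0.0904]
 [0.5436 0.2497 0.1076]] [0.4965 0.2019 0.098 ]
0.118 95 [[0.4771 0.1787 0.1181]
 [0.5236 0.2262 0.1306]] [0.4981 0.202  0.1251]
scene 0.09 91 [[0.4483 0.1861 0.0912]
 [0.5065 0.2514 0.1077]] [0.4687 0.2161 0.0992]
scene 0.118 25 [[0.4719 0.1969 0.118 ]
 [0.5065 0.2276 0.1322]] [0.4856 0.2124 0.1244]
```

Call:
{"name": "servo_tool", "arguments": {"moves": [[[0.1,0,0,-2,0,0,0],[0.1,0,0,-3,0,0,0],[0.1,0,0,0,0,0,0],[0.3,0,0,0,0,0,0],[0.35,0,0,0,0,0,0]]], "grip_force": 50}}

```text
clock: 18.4
tool_pos: [0.3807, 0.0713, -0.0018]
orientation: [-2.219, -2.219, -0.004]
force: [-3.6, 1.0, 9.9]
grip_width: 0.0627
```

Call:
{"name": "servo_tool", "arguments": {"moves": [[[0.35,0,0,0,0,0,0],[0.35,0,0,-20,0,0,0],[0.35,0,0,-40,0,0,0],[0.35,0,0,-50,0,0,0],[0.35,0,0,-50,0,0,0]]]}}

```text
clock: 19.02
tool_pos: [0.3802, 0.0707, 0.159]
orientation: [-2.218, -2.219, -0.004]
force: [0.9, -0.2, -0.9]
grip_width: 0.0624
```

```bash
python3 - <<'E'
from h import *
o=manip.get_obs();print(o["tool_pos"],o["force"],o["grip_width"],o["q"])
rows([.498,.143,.215],down(0),5,.35)
E
```

```text
[0.38018253 0.07066958 0.15897591] [ 0.85795268 -0.16507542 -0.91117068] 0.0624348030335858 [-0.12984728 -0.19444147  2.11905942  0.00490942  1.21852854 -0.13169443]
[[0.35, 14.5, 23.6, -11.2, -0.01, -0.05, 0.0], [0.35, 14.5, 23.6, -11.2, -0.01, -0.05, 0.0], [0.35, 14.5, 23.6, -11.2, -0.01, -0.05, 0.0], [0.35, 14.5, 23.6, -11.2, -0.01, -0.05, 0.0], [0.35, 14.5, 23.6, -11.2, -0.01, -0.05, 0.0]]
```

Call:
{"name": "servo_tool", "arguments": {"moves": [[[0.35,14.5,23.6,-11,0,0,0],[0.35,14.5,23.6,-11,0,0,0],[0.35,14.5,23.6,-11,0,0,0],[0.35,14.5,23.6,-11,0,0,0],[0.35,14.5,23.6,-11,0,0,0]]]}}

```text
clock: 19.65
tool_pos: [0.4992, 0.1434, 0.2129]
orientation: [-2.218, -2.219, -0.004]
force: [-0.5, 0.1, -0.3]
grip_width: 0.0623
```

```bash
python3 - <<'E'
from h import *
manip.camera("wrist");manip.camera("wrist")
o,c,R,t=wrist();print(o["tool_pos"],o["qd"].round(3))
np.savez("pics/w8.npz",**c,R=R,t=t); im=c["image"]; cv2.imwrite("pics/w8.png",im[:,:,::-1])
P=cloud(c,R,t)
for lo,hi,rr in((.095,.106,.056),(.122,.134,.034)):
    m=(c["depth"]>0)&(P[...,2]>lo)&(P[...,2]<hi)&(np.hypot(P[...,0]-.498,P[...,1]-.203)<rr)
    q=P[m]; (x,y),r=cv2.minEnclosingCircle(q[:,:2].astype(np.float32)*1000);print(lo,len(q),x,y,r,np.percentile(q,[1,99],0).round(4), np.median(q[:,2]))
E
```

```text
[0.5009023  0.14376668 0.21393899] [-0.018 -0.028  0.076 -0.014  0.008 -0.021]
0.095 6397 500.3809509277344 203.3996124267578 46.69795608520508 [[0.4574 0.1607 0.0952]
 [0.5434 0.2467 0.1011]] 0.09875202933360558
0.122 988 500.6365661621094 203.3043212890625 22.73838996887207 [[0.479  0.182  0.1232]
 [0.5221 0.225  0.1288]] 0.12658663097571277
```

View pics/w8.png

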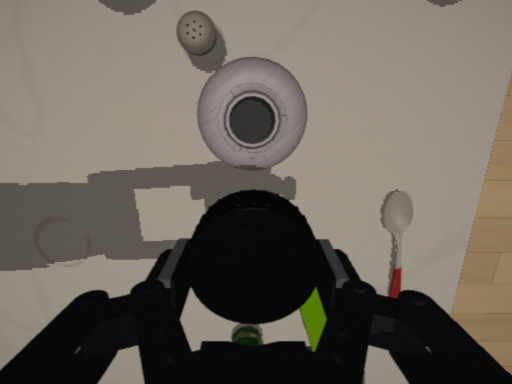

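The flask mouth (image 252,120) measures (0.5005, 0.2033), radius 22.7 mm, which matches the given 46 mm neck. Next I check how the lid sits in the jaws.

```bash
python3 - <<'E'
from h import *
c=dict(np.load("pics/w8.npz"));H=c["hand_eye"]
v,u=np.mgrid[:384,:512]; p=np.stack([u,v,np.ones_like(u)],-1)@np.linalg.inv(c["intrinsics"]).T*c["depth"][...,None]
T=(p@H[:3,:3].T+H[:3,3])*1000
m=(c["depth"]>0)&(np.hypot(T[...,0],T[...,1])<36)&(T[...,2]<-15)&(T[...,2]>-45)&(np.abs(T[...,1])<27)
q=T[m];z0=np.median(q[:,2]);print(z0)
q=q[np.abs(q[:,2]-z0)<2.5];A=np.c_[q[:,:2],np.ones(len(q))];print("plane slope deg/off",np.degrees(np.linalg.lstsq(A,q[:,2],rcond=None)[0][:2]),np.linalg.lstsq(A,q[:,2],rcond=None)[0][2])
k=T[(c["depth"]>0)&(np.abs(T[...,2]-z0)<2.5)&(np.hypot(T[...,0],T[...,1])<36)&(np.abs(T[...,1])<8)];print("x ext",np.percentile(k[:,0],[0,1,99,100]))
E
```

```text
-28.42623648407583
plane slope deg/off [0.46760856 0.00609219] -28.46973914960048
x ext [-32.46276334 -30.63513136  31.01421051  31.74556297]
```

Call:
{"name": "servo_tool", "arguments": {"moves": [[[0.35,15,0,0,0,0,0],[0.35,20,-0.4,0,0,0,0],[0.35,24.5,0,0,0,0,0],[0.35,0,0,30,0,0,0],[0.35,0,0,32,0,0,0]]]}}

```text
clock: 20.42
tool_pos: [0.4974, 0.2035, 0.1506]
orientation: [-2.218, -2.22, -0.005]
force: [0.4, 0.2, -0.7]
grip_width: 0.0625
```

Call:
{"name": "servo_tool", "arguments": {"moves": [[[0.35,0,0,10,0,0,0],[0.35,0,0,10,0,0,0],[0.35,0,0,5,0,0,0],[0.35,0,0,0,0,0,0],[0.35,0,0,0,0,0,0]]]}}

```text
clock: 21.05
tool_pos: [0.4989, 0.2028, 0.127]
orientation: [-2.219, -2.22, -0.006]
force: [0.1, -0.2, -0.7]
grip_width: 0.0623
```

Call:
{"name": "servo_tool", "arguments": {"moves": [[[0.35,0.5,1.5,0,0,0,0],[0.35,0,0,3,0,0,0],[0.35,0,0,3,0,0,0],[0.35,0,0,2,0,0,0],[0.35,0,0,0,0,0,0]]]}}

```text
clock: 21.68
tool_pos: [0.4996, 0.2033, 0.118]
orientation: [-2.219, -2.219, -0.004]
force: [-1.2, 0.1, 0.0]
grip_width: 0.0621
```

```bash
python3 - <<'E'
from h import *
o=manip.get_obs();print(o["tool_pos"],o["force"],o["wrist_torque"],o["q"],Ro.from_rotvec(o["orientation"]).as_matrix().round(4))
E
```

```text
[0.49958259 0.2032742  0.11796447] [-1.24069496  0.07404995  0.04897511] [ 0.01426711 -0.02099183 -0.04319098] [0.16334972 0.22369145 1.78784927 0.00516984 1.13028032 0.16101017] [[-1.0e-04  1.0e+00 -1.0e-03]
 [ 1.0e+00  1.0e-04  4.6e-03]
 [ 4.6e-03 -1.0e-03 -1.0e+00]]
```

Call:
{"name": "servo_tool", "arguments": {"moves": [[[0.35,0,0.3,1,0,0,0],[0.35,0,0.3,1,0,0,0],[0.35,0,0,0,0,0,0],[0.35,0,0,0,0,0,0],[0.35,0,0,0,0,0,0]]]}}

```text
clock: 22.3
tool_pos: [0.5004, 0.2034, 0.1164]
orientation: [-2.219, -2.219, -0.005]
force: [0.5, -0.4, -1.0]
grip_width: 0.0625
```

Call:
{"name": "servo_tool", "arguments": {"moves": [[[0.35,0,0,1,0,0,0],[0.35,0,0,1,0,0,0],[0.35,0,0,0,0,0,0],[0.35,0,0,0,0,0,0],[0.35,0,0,0,0,0,0]]]}}

```text
clock: 22.92
tool_pos: [0.5004, 0.2033, 0.1143]
orientation: [-2.219, -2.219, -0.005]
force: [0.9, -0.5, -0.3]
grip_width: 0.0624
```

Call:
{"name": "servo_tool", "arguments": {"moves": [[[0.35,0,0,1,0,0,0],[0.35,0,0,1,0,0,0],[0.35,0,0,0,0,0,0],[0.35,0,0,0,0,0,0],[0.35,0,0,0,0,0,0]]]}}

```text
clock: 23.55
tool_pos: [0.5007, 0.2034, 0.1136]
orientation: [-2.219, -2.22, -0.005]
force: [-5.0, -1.1, 9.2]
grip_width: 0.0626
```

Call:
{"name": "servo_tool", "arguments": {"moves": [[[0.35,0,0,1,0,0,0],[0.35,0,0,0.5,0,0,0],[0.35,0,0,0,0,0,0],[0.35,0,0,0,0,0,0],[0.35,0,0,0,0,0,0]]]}}

```text
clock: 24.18
tool_pos: [0.5007, 0.2034, 0.1134]
orientation: [-2.219, -2.22, -0.005]
force: [-8.3, -2.9, 19.0]
grip_width: 0.0625
```

Contact is at TCP z ≈ 0.1138, so the lugs lie on the ridges about 36° before the starts. I ease the load and turn anticlockwise, rising with the thread.

Call:
{"name": "servo_tool", "arguments": {"moves": [[[0.35,0,0,-1.3,0,0,0],[0.35,0,0,-0.4,0,0,-6],[0.35,0,0,-0.5,0,0,-7],[0.35,0,0,-0.5,0,0,-7],[0.35,0,0,0,0,0,0]]]}}

```text
clock: 24.8
tool_pos: [0.502, 0.2036, 0.1153]
orientation: [-1.8, -2.575, -0.009]
force: [-0.0, -0.9, 7.1]
grip_width: 0.0626
```

```bash
cat >> h.py <<'E'
def st():
    o=manip.get_obs();R=Ro.from_rotvec(o["orientation"]).as_matrix();print("pos",o["tool_pos"].round(4),"F",o["force"].round(1),"M",o["wrist_torque"].round(2),"az",np.degrees(np.arctan2(R[1,1],R[0,1])).round(1),"zdir",R[:,2].round(4),"rel",((o["tool_pos"][2]+.015-.128)*1e3).round(1),"t",round(o["clock"],2),"w",o["grip_width"])
E
python3 -c "from h import *;st()"
```

```text
pos [0.502  0.2036 0.1153] F [-0.  -0.9  7.1] M [-0.15  0.06  0.06] az 20.1 zdir [ 0.0033  0.005  -1.    ] rel 2.3 t 24.8 w 0.06262018982052275
```

Call:
{"name": "servo_tool", "arguments": {"moves": [[[0.35,0.3,-0.9,-0.4,0,0,-5],[0.35,0,0,-0.4,0,0,-5],[0.35,0,0,-0.3,0,0,-5],[0.35,0,0,0,0,0,-5],[0.35,0,0,0,0,0,0]]]}}

```text
clock: 25.42
tool_pos: [0.5006, 0.2036, 0.1159]
orientation: [-1.326, -2.848, -0.009]
force: [0.5, 0.6, 5.3]
grip_width: 0.0626
```

```bash
python3 -c "from h import *;st()"
```

```text
pos [0.5006 0.2036 0.1159] F [0.5 0.6 5.3] M [0.02 0.05 0.09] az 40.1 zdir [ 0.0024  0.0052 -1.    ] rel 2.9 t 25.43 w 0.0625950091848107
```

Call:
{"name": "servo_tool", "arguments": {"moves": [[[0.35,0,0,0,0,0,-4],[0.35,0,0,0,0,0,-4],[0.35,0,0,0,0,0,0],[0.35,0,0,0,0,0,0],[0.35,0,0,0,0,0,0]]]}}

```text
clock: 26.05
tool_pos: [0.4999, 0.2034, 0.1149]
orientation: [-1.126, -2.932, -0.008]
force: [1.7, 0.3, 1.7]
grip_width: 0.0625
```

Call:
{"name": "servo_tool", "arguments": {"moves": [[[0.35,0,0,0,0,0,-4],[0.35,0,0,0,0,0,-3],[0.35,0,0,0,0,0,0],[0.35,0,0,0,0,0,0],[0.35,0,0,0,0,0,0]]]}}

```text
clock: 26.68
tool_pos: [0.4994, 0.2032, 0.1144]
orientation: [-0.945, -2.994, -0.006]
force: [2.5, -0.4, -1.7]
grip_width: 0.0626
```

```bash
python3 -c "from h import *;st()"
```

```text
pos [0.4994 0.2032 0.1144] F [ 2.5 -0.4 -1.7] M [-0.05 -0.35 -0.03] az 55.0 zdir [-6.0e-04  4.5e-03 -1.0e+00] rel 1.4 t 26.68 w 0.06264864530958159
```

The load vanished at about 55°, so the lugs are past the starts. I turn a little further and follow down.

Call:
{"name": "servo_tool", "arguments": {"moves": [[[0.35,-0.8,0.6,0,0,0,-3],[0.35,0,0,1.5,0,0,0],[0.35,0,0,1.5,0,0,0],[0.35,0,0,0,0,0,0],[0.35,0,0,0,0,0,0]]]}}

```text
clock: 27.3
tool_pos: [0.5004, 0.2033, 0.1116]
orientation: [-0.866, -3.018, -0.007]
force: [0.6, 0.5, -0.2]
grip_width: 0.0627
```

```bash
python3 -c "from h import *;st()"
```

```text
pos [0.5004 0.2033 0.1116] F [ 0.6  0.5 -0.2] M [0.01 0.02 0.03] az 58.0 zdir [-5.0e-04  4.7e-03 -1.0e+00] rel -1.4 t 27.3 w 0.06272784545641168
```

Free at rel -1.4, where a moment ago it was resting at +2.9. I continue down to the next ridge.

Call:
{"name": "servo_tool", "arguments": {"moves": [[[0.35,0,0,1,0,0,0],[0.35,0,0,1,0,0,0],[0.35,0,0,0,0,0,0],[0.35,0,0,0,0,0,0],[0.35,0,0,0,0,0,0]]]}}

```text
clock: 27.92
tool_pos: [0.5004, 0.2034, 0.1096]
orientation: [-0.865, -3.018, -0.007]
force: [0.4, 0.5, 0.4]
grip_width: 0.0629
```

Call:
{"name": "servo_tool", "arguments": {"moves": [[[0.35,0,0,0.7,0,0,0],[0.35,0,0,0.7,0,0,0],[0.35,0,0,0,0,0,0],[0.35,0,0,0,0,0,0],[0.35,0,0,0,0,0,0]]]}}

```text
clock: 28.55
tool_pos: [0.5007, 0.2033, 0.1091]
orientation: [-0.865, -3.019, -0.007]
force: [-3.1, -0.3, 6.9]
grip_width: 0.0624
```

```bash
python3 -c "from h import *;st()"
```

```text
pos [0.5007 0.2033 0.1091] F [-3.1 -0.3  6.9] M [-0.16  0.52 -0.01] az 58.0 zdir [ 2.0e-04  4.6e-03 -1.0e+00] rel -3.9 t 28.55 w 0.0623865752733909
```

Dropped and resting in the channel. Now I screw clockwise, following 0.075 mm/deg.

Call:
{"name": "servo_tool", "arguments": {"moves": [[[0.35,0,0,0,0,0,5],[0.35,0,0,0.5,0,0,7],[0.35,0,0,0.5,0,0,7],[0.35,0,0,0.5,0,0,7],[0.35,0,0,0.5,0,0,7]]]}}

```text
clock: 29.18
tool_pos: [0.5012, 0.2032, 0.1068]
orientation: [-1.692, -2.645, -0.007]
force: [0.2, -0.8, 2.4]
grip_width: 0.0626
```

```bash
python3 -c "from h import *;st()"
```

```text
pos [0.5012 0.2032 0.1068] F [ 0.2 -0.8  2.4] M [-0.22 -0.    0.06] az 24.8 zdir [ 0.0012  0.0045 -1.    ] rel -6.2 t 29.18 w 0.06260070499057986
```

Call:
{"name": "servo_tool", "arguments": {"moves": [[[0.35,0,-0.6,0.6,0,0,7],[0.35,0,0,0.5,0,0,7],[0.35,0,0,0.5,0,0,7],[0.35,0,0,0.5,0,0,7],[0.35,0,0,0,0,0,0]]]}}

```text
clock: 29.8
tool_pos: [0.5003, 0.2034, 0.1045]
orientation: [-2.275, -2.161, -0.006]
force: [-1.0, 0.8, 4.3]
grip_width: 0.0627
```

```bash
python3 -c "from h import *;st()"
```

```text
pos [0.5003 0.2034 0.1045] F [-1.   0.8  4.3] M [ 0.15  0.12 -0.12] az -2.9 zdir [ 5.0e-04  5.2e-03 -1.0e+00] rel -8.5 t 29.8 w 0.06265465250650773
```

Call:
{"name": "servo_tool", "arguments": {"moves": [[[0.35,0,0,0.5,0,0,7],[0.35,0,0,0.5,0,0,7],[0.35,0,0,0.4,0,0,5],[0.35,0,0,0.2,0,0,3],[0.35,0,0,0,0,0,0]]]}}

```text
clock: 30.42
tool_pos: [0.5004, 0.2032, 0.1029]
orientation: [-2.644, -1.689, -0.005]
force: [0.0, 0.2, 3.7]
grip_width: 0.0625
```

```bash
python3 -c "from h import *;st()"
```

```text
pos [0.5004 0.2032 0.1029] F [0.  0.2 3.7] M [-0.04 -0.02 -0.04] az -24.8 zdir [ 6.0e-04  4.8e-03 -1.0e+00] rel -10.1 t 30.43 w 0.06247265586030426
```

Call:
{"name": "servo_tool", "arguments": {"moves": [[[0.35,0,0,0.4,0,0,5],[0.35,0,0,0.4,0,0,5],[0.35,0,0,0,0,0,0],[0.35,0,0,0,0,0,0],[0.35,0,0,0,0,0,0]]]}}

```text
clock: 31.05
tool_pos: [0.5005, 0.2032, 0.1023]
orientation: [-2.781, -1.453, -0.005]
force: [-0.1, -0.3, 4.1]
grip_width: 0.0625
```

```bash
python3 -c "from h import *;st()"
```

```text
pos [0.5005 0.2032 0.1023] F [-0.1 -0.3  4.1] M [-0.05  0.02 -0.04] az -34.8 zdir [ 9.0e-04  4.9e-03 -1.0e+00] rel -10.7 t 31.05 w 0.062468553212909665
```

Call:
{"name": "servo_tool", "arguments": {"moves": [[[0.35,0,0,0.4,0,0,5],[0.35,0,0,0.3,0,0,4],[0.35,0,0,0,0,0,0],[0.35,0,0,0,0,0,0],[0.35,0,0,0,0,0,0]]]}}

```text
clock: 31.68
tool_pos: [0.5009, 0.2036, 0.1023]
orientation: [-2.886, -1.23, -0.006]
force: [-1.7, 1.8, 7.9]
grip_width: 0.0627
```

```bash
python3 -c "from h import *;st()"
```

```text
pos [0.5009 0.2036 0.1023] F [-1.7  1.8  7.9] M [ 0.03  0.03 -0.09] az -43.8 zdir [ 0.0021  0.0055 -1.    ] rel -10.7 t 31.68 w 0.06274887302268792
```

Roof is on the mouth (z stopped at 0.1023). I take up the remaining thread play while watching the torque.

Call:
{"name": "servo_tool", "arguments": {"moves": [[[0.35,0,0,-0.3,0,0,4],[0.35,0,0,0,0,0,4],[0.35,0,0,0,0,0,0],[0.35,0,0,0,0,0,0],[0.35,0,0,0,0,0,0]]]}}

```text
clock: 32.3
tool_pos: [0.5008, 0.2036, 0.1023]
orientation: [-2.964, -1.026, -0.006]
force: [0.2, 1.0, 6.5]
grip_width: 0.0624
```

```bash
python3 -c "from h import *;st()"
```

```text
pos [0.5008 0.2036 0.1023] F [0.2 1.  6.5] M [ 0.1 -0.1 -0.1] az -51.8 zdir [ 0.0019  0.0056 -1.    ] rel -10.7 t 32.3 w 0.06240298036634204
```

Call:
{"name": "servo_tool", "arguments": {"moves": [[[0.35,0,0,0,0,0,3],[0.35,0,0,0,0,0,3],[0.35,0,0,0,0,0,0],[0.35,0,0,0,0,0,0],[0.35,0,0,0,0,0,0]]]}}

```text
clock: 32.92
tool_pos: [0.5008, 0.2037, 0.1022]
orientation: [-3.014, -0.87, -0.005]
force: [0.1, 1.2, 7.0]
grip_width: 0.0628
```

```bash
python3 -c "from h import *;st()"
```

```text
pos [0.5008 0.2037 0.1022] F [0.1 1.2 7. ] M [ 0.05 -0.16 -0.02] az -57.8 zdir [ 0.0018  0.0055 -1.    ] rel -10.8 t 32.92 w 0.06279929876639422
```

Call:
{"name": "servo_tool", "arguments": {"moves": [[[0.35,0,0,0,0,0,2],[0.35,0,0,0,0,0,2],[0.35,0,0,0,0,0,0],[0.35,0,0,0,0,0,0],[0.35,0,0,0,0,0,0]]]}}

```text
clock: 33.55
tool_pos: [0.501, 0.2035, 0.1023]
orientation: [-3.042, -0.765, -0.005]
force: [1.3, 1.7, 5.6]
grip_width: 0.0626
```

```bash
python3 -c "from h import *;st()"
```

```text
pos [0.501  0.2035 0.1023] F [1.3 1.7 5.6] M [-0.07 -0.2   0.2 ] az -61.8 zdir [ 0.0022  0.0052 -1.    ] rel -10.7 t 33.55 w 0.06261848744232835
```

Call:
{"name": "servo_tool", "arguments": {"moves": [[[0.35,0,0,0,0,0,2],[0.35,0,0,0,0,0,2],[0.35,0,0,0,0,0,0],[0.35,0,0,0,0,0,0],[0.35,0,0,0,0,0,0]]]}}

```text
clock: 34.17
tool_pos: [0.501, 0.2034, 0.1023]
orientation: [-3.067, -0.658, -0.005]
force: [0.3, 0.9, 5.6]
grip_width: 0.0625
```

```bash
python3 -c "from h import *;st()"
```

```text
pos [0.501  0.2034 0.1023] F [0.3 0.9 5.6] M [-0.18 -0.2   0.25] az -65.8 zdir [ 0.0022  0.0049 -1.    ] rel -10.7 t 34.17 w 0.06252860291614597
```

Torque rose to 0.25 N m, so the lid is tight at 123° from the drop. I release, back off and check.

Call:
{"name": "servo_tool", "arguments": {"moves": [[[0.2,0,0,0,0,0,0],[0.1,0,0,0,0,0,0],[0,0,0,0,0,0,0],[0,0,0,-10,0,0,0],[0,0,0,-30,0,0,0]]]}}

```text
clock: 34.8
tool_pos: [0.4986, 0.2027, 0.1407]
orientation: [-3.068, -0.653, 0.005]
force: [0.6, -0.9, 0.4]
grip_width: 0.0855
```

Call:
{"name": "servo_tool", "arguments": {"moves": [[[0,0,0,-40,0,0,0],[0,-25,0,-10,0,0,0],[0,-35,0,0,0,0,0],[0,0,0,0,0,0,0],[0,0,0,0,0,0,0]]]}}

```text
clock: 35.42
tool_pos: [0.446, 0.1784, 0.192]
orientation: [-3.068, -0.652, -0.004]
force: [-0.1, -0.0, 0.7]
grip_width: 0.0854
```

```bash
python3 - <<'E'
from h import *
o,c,R,t=wrist();st();cv2.imwrite("pics/w9.png",c["image"][:,:,::-1])
P=cloud(c,R,t);d=c["depth"]>0;dd=np.hypot(P[...,0]-.5005,P[...,1]-.2033)
for n,lo,hi,rr in(("lid",.125,.140,.036),("shoulder",.09,.104,.056)):
    q=P[d&(P[...,2]>lo)&(P[...,2]<hi)&(dd<rr)];(x,y),r=cv2.minEnclosingCircle(q[:,:2].astype(np.float32)*1000);print(n,len(q),x,y,r,np.median(q[:,2]))
q=P[d&(P[...,2]>.122)&(dd<.028)];A=np.c_[q[:,:2]-[.5005,.2033],np.ones(len(q))];s=np.linalg.lstsq(A,q[:,2],rcond=None)[0];print("tilt deg",np.degrees(s[:2]),"top z",s[2])
b=dict(np.load("pics/top0.npz"));P0=cloud(b);P1=cloud(manip.camera("top"))
for n,(x,y,r,lo,hi) in dict(salt=(.447,.27,.035,.06,.1),jar=(.496,-.122,.04,.07,.12),tea=(.6,-.03,.12,.055,.08),small=(.628,-.208,.03,.045,.07),wide=(.494,-.226,.05,.075,.1)).items():
    for Q in(P0,P1):
        k=Q[(np.hypot(Q[...,0]-x,Q[...,1]-y)<r)&(Q[...,2]>lo)&(Q[...,2]<hi)];print(n,len(k),k.mean(0).round(4))
E
```

```text
pos [0.4461 0.1785 0.1918] F [ 0.7 -0.2  1.1] M [-0.01  0.   -0.04] az -66.0 zdir [ 0.001   0.0049 -1.    ] rel 78.8 t 35.48 w 0.0853028072070719
lid 6678 501.9610900878906 202.67800903320312 32.87186813354492 0.13077516620723495
shoulder 4710 501.0917663574219 203.4039306640625 49.43668746948242 0.09677267200163192
tilt deg [ 0.16808757 -0.11827557] top z 0.1309201013499153
salt 114 [0.4484 0.2711 0.0825]
salt 0 [nan nan nan]
jar 196 [ 0.4897 -0.1221  0.1021]
jar 197 [ 0.4897 -0.1221  0.1025]
tea 860 [ 0.5918 -0.0384  0.0675]
tea 856 [ 0.5919 -0.0384  0.0678]
small 115 [ 0.6277 -0.2079  0.051 ]
small 121 [ 0.6269 -0.2067  0.0506]
wide 192 [ 0.4923 -0.2245  0.0878]
wide 189 [ 0.4924 -0.2246  0.0879]<stdin>:10: RuntimeWarning: Mean of empty slice.
  ret = um.true_divide(
```

View pics/w9.png

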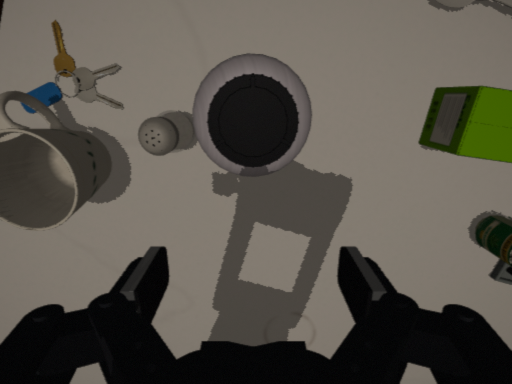

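Final view: the lid sits level on the flask (image 252,120). The salt shaker (158,135) still stands beside it and was only hidden from the top camera by the arm. The lid top is at 130.9 mm, against 131.0 expected when home. I hand in.

```bash
python3 -c "
from rig import manip
print(manip.sign_off())"
```

```text
the job is handed in; nothing more can be done
None
```

The 64 mm lid is screwed fully home on the flask, and I have handed the job in, with the last move ending at 35.4 s of the 64 s allowed.

- **What was done:** I took the lid from the middle slot and laid it flat, rim down, then gripped it round its side and set it on the mouth. I turned it about 58° anticlockwise. The load vanished past the starts, and the lid then went down freely to 3.9 mm below the mouth. I screwed it about 124° clockwise until the roof sat on the mouth and the torque rose to 0.25 N m, then let go.
- **Last checks:** The lid's top is at z = 130.9 mm (131.0 expected when home) and tilted less than 0.3°. The flask is at (0.501, 0.203), within about 1 mm of where it was. The spice jar, tea box and the other two lids measured unmoved to within 1.5 mm. The highest contact force I saw was about 21 N.
- **What disagreed:**
  - By depth, the fingertips stood about 31 mm or more farther back than `manip.tips_ahead` says. The first closing was in air above the lid; I corrected it from the wrist camera.
  - The arm hid the salt shaker from the top camera at the end, so I only saw it standing in its place in the wrist picture.
  - I didn't measure the spoon, mug or bananas again, and I couldn't see whether the flask turned slightly under the final torque.

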